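# Peel the stuck cover off a module tray and hold it over the inspection reader

## Task

Peel the aluminium cover off the module tray: grip the upright pull tab at its corner, raise that corner so that the cover tilts out of its spring clips while the opposite corner is still tucked under the tray's lip, then draw it out, leaving the tray standing in place and the things around undisturbed. Finish while holding the cover, roughly level and right way up, centred about 100 mm above the window of the upward-looking reader, clear of the reader and the tray.

Things in the scene. Friction and masses are not known exactly. Their poses are not given: they have to be found in the camera images.
- tray: Square grey tray, 164 x 164 mm, rim 40 mm above its base, walls 4 mm, about 1.9 kg with two flat modules inside, loose on the worktop. Origin: centre of its underside; z up; x runs along the square's DIAGONAL, from the pull-tab corner (-x) to the corner with the overhanging lip (+x). The cover cannot come off level: its far corner would catch under the lip.
- tray_lip (a point): Inner lower edge of the lip over the tray's +x corner, x = 104 mm, 47 mm above the base. The lip is 34 mm wide, reaches out to x = 125 mm, its top 51 mm above the base; the cover's corner is tucked 12 mm under it with 4 mm of free height above the plate.
- tray_flap (a point): Hinge of one of two spring flaps (the other is its mirror image in y) on the sides next to the tab corner, at x = -87, y = 45 mm in the tray's frame, 45 mm above its base. Each reaches 3.5 mm over the cover's edge, swings up and outward, and lets go when that edge has risen about 9 mm; together they need roughly 5 to 7 N upward at the tab.
- cover: Aluminium cover plate, 164 x 164 x 3 mm, about 0.13 kg, lying on the tray's rim. Under it a square flange, 150 mm outside, reaches 8 mm down into the tray with 3 mm play. Origin: centre of the plate's underside, 40 mm above the tray's base and on its centre; axes as the tray's at the start (x along the diagonal from tab corner to tucked corner, z up). Centre to corner 116 mm.
- cover_tab (a point): Middle of the top edge of the upright pull tab, at x = -93 mm, 34 mm above the plate's underside (31 mm above its top). The tab is a flat plate 10 mm thick along the cover's x (the diagonal) and 30 mm wide along y: grip it across its thickness, fingers closing along the cover's x, fingertips just above the plate.
- cover_far (a point): Tip of the tucked corner, opposite the tab: x = +116 mm, at the plate's underside. Turned about this tip the cover can tilt up to about 0.3 rad under the lip; at 0.2 rad its flange is clear of the tray except at this corner, and it can be drawn out toward its -x.
- reader: Upward-looking inspection reader fixed to the worktop: a flat grey plastic box 150 x 150 mm, 30 mm high, with a black window about 92 mm square in its top. Origin: centre of its underside; z up.
- reader_window (a point): Centre of the reader's window, 33 mm above the worktop.
- spool: Bystander: grey-flanged solder spool, 63 mm across, 70 mm high, standing behind the work. Origin: centre of its underside.
- tape_roll: Bystander: black roll of tape lying flat, 60 mm across, 19 mm high, behind the work. Origin: centre of its underside.
- pot: Bystander: black open pot, 62 mm across, 42 mm high, behind the work. Origin: centre of its underside.

How it is judged (in metres and radians):
On the way, in this order (a step that is already met when the one before it is completed fails the run):
1. the cover is tilted up at least 0.10 rad by its tab corner, its far corner still under the lip (tip within 20 mm of the lip's inner edge horizontally and below it) (angle between cover's own z axis and vertical above 0.1 rad and horizontal distance between cover_far and tray_lip below 0.02 m and z of cover_far in the frame of tray below 0.047 m and z of cover_tab in the frame of tray above 0.085 m), for 0.1 s.
2. the cover is clear of the tray: its far corner at least 20 mm above the lip, not touching the tray, held in the fingers (z of cover_far in the frame of tray_lip above 0.02 m and contact force between cover and tray below 0.05 N and contact force between the fingers and cover above 1 N), for 0.1 s.
At the end, for the whole second after the job is handed in: Gripper holds the cover still, upright, level within 0.3 rad, centred within 40 mm over the window, underside 50 to 150 mm above it, touching neither reader nor tray; tray flat and, like spool, tape roll and pot, within 30 mm of its start (contact force between the fingers and cover above 1 N and horizontal distance between cover and reader_window below 0.04 m and z of cover in the frame of reader_window between 0.05 and 0.15 m and angle between cover's own z axis and vertical below 0.3 rad and contact force between cover and reader below 0.05 N and contact force between cover and tray below 0.05 N and linear speed of cover below 0.03 m/s and distance of each of tray, spool, tape_roll, pot from where it was at the start of the episode below 0.03 m and angle between tray's own z axis and vertical below 0.03 rad); the arm keeps its last pose, push and grip.
It fails at once if the tray is lifted or tipped (more than 0.12 rad, or its base more than 12 mm up) or shoved more than 40 mm (angle between tray's own z axis and vertical above 0.12 rad or height (world z) of tray above 0.012 m or distance of tray from where it was at the start of the episode above 0.04 m).
It fails at once if a bystander is moved more than 40 mm (distance of any of spool, tape_roll, pot from where it was at the start of the episode above 0.04 m).
It also fails if it takes over 42 s, if anything falls off the work surface, if the arm or the gripper's body presses on something with over 40 N, if the wrist force passes 120 N, or if a joint passes its speed limit or range.

## Robot

A 7-joint arm with a two-finger parallel gripper is mounted at the origin on a cart in front of the work surface, level with it; the furniture and walls round the work are solid. World frame = base frame: x ahead of the robot, y to its left, z up, the work surface at z = 0. Lengths are in mm, angles in rad, forces in N, time in s.
With the tool pointing down it reaches from about 350 to 900 mm from the base axis. Payload 7.2 kg.
Tool frame: the origin (TCP) lies midway between the tips of the shut fingers; the grasp point (between the pads) lies 19 mm behind it; z points along the fingers, y is the direction in which the jaws open and shut (so a half turn about z gives the same grasp; the last joint's range is limited). The gripper opens to 88 mm and grips with 3 to 60 N. Pads are 20 mm wide; open, the fingers measure 115 mm over their backs; the gripper's body (75 mm by 178 mm) begins 61 mm behind the grasp point.
Start: joints at [1.219, 0.411, -0.013, 1.596, 0.006, 1.134, -0.082], TCP at [174.991, -600.006, 222.653] pointing down, gripper open.
Joint ranges: [-2.95, 2.95], [-0.29, 1.99], [-1.47, 1.44], [0.14, 2.54], [-1.03, 4.17], [0.13, 1.85], [-2.86, 2.86]. Speed limits (rad/s): [2.39, 2.39, 3.01, 3.01, 3.14, 3.14, 3.14].

## Interface

Orientations are given as [roll, pitch, yaw] about the fixed x, y, z axes, in that order (R = Rz(yaw) Ry(pitch) Rx(roll)).
In Python, from plant import arm gives the robot as it stands. The module is installed in compiled form; this text tells all that it offers.
- The arm moves only by the shell command python3 -m handwheel 'ROWS'. ROWS is JSON, a list of rows, each an object with "angular": the turn, a rotation vector about the world's x, y, z scaled (see below), a list of three; "xyz": the shift along the world's x, y, z scaled (see below), a list of three; "jaw": the finger opening in mm, from 0 to 87.8. A call has 1 to 20 rows; each row shifts and turns the pose as measured when the row begins; what a row does not reach is not made up. The controller multiplies each number of a shift by 15 cm and each number of a turn by 90 degrees. A row lasts 1/10 s, in which the tool goes at most 50 mm and 8.59 degrees, less where a joint would pass 70% of its speed; a pose out of reach is approached as far as the arm can. A call with a number of a shift or a turn outside -1 to 1 is refused whole. A call with a gripper value outside its range is refused whole. The fingers move at their own pace and stop on an object; the grip force is fixed at half the most. Time passes only in rows, so rows that do not move let the fingers close. It gives the time, the measured TCP pose, the force and the opening at its end, in the units of the state.
- arm.get_obs(): the state, without advancing time (a new reading comes with each control period).
- arm.camera(name): name is "scene" or "top" or "wrist"; returns a dict with "image" (480x640x3 uint8, red, green, blue), "vfov" (degrees; the focal length in pixels is half the picture's height over the tangent of half this angle, whatever the lens; pixels are square), "cx", "cy" (the principal point, pixels), "pose" (4x4, takes a point from camera to world coordinates). Camera axes: x right, y up, looking along -z (the intrinsics and any distortion apply to the point x, -y, -z); pixel columns grow to the right and rows downward; lengths in mm; the calibration is good to about 2 mm. A picture is of the moment at which its call begins. There is no depth.
- arm.job_done(): hands the job in, once; it reports no verdict.
The state is a dict: "time_s": time; "qpos": joint angles; "qvel": joint speeds; "joint_efforts": joint torques, N m; "tool_pos": TCP position; "tool_rot": TCP orientation; "wrist_force": force on the tool from outside, world axes, zero at the start; "moment": the same for the moment, N m; "width": opening from 0.0 (shut) to 1.0 (fully open).
Only numpy, scipy, OpenCV 4.12 (cv2) and the standard library are available. Lean on these libraries where they do the work, as an engineer would, in place of code of your own. Each camera call takes 0.05 s, during which the arm holds its last target. There are 200 camera calls.

## Working session

There is one attempt and no reset: what is moved stays moved. The work goes in short steps, Python scripts to look and compute and a shell command to move; the robot and the scene stay as the last step left them, time stands still between calls to the robot, and variables do not carry over. Pictures are saved under pics/ and viewed, about 8 in all and at most 12, crops included, and the job is handed in when it is done.

```bash
mkdir -p pics
cat > h.py <<'E'
import numpy as np,cv2
from plant import arm
def snap(n,f):
    c=arm.camera(n); cv2.imwrite('pics/'+f,c['image'][:,:,::-1]); np.savez('pics/'+f+'.npz',**{k:c[k] for k in('vfov','cx','cy','pose')},); return c
def ray(f,uv,z):
    c=np.load('pics/'+f+'.npz'); F=240/np.tan(np.radians(c['vfov'])/2); P=c['pose']
    d=P[:3,:3]@np.array([(uv[0]-c['cx'])/F,-(uv[1]-c['cy'])/F,-1]); o=P[:3,3]
    return o+d*(z-o[2])/d[2]
def proj(f,p):
    c=np.load('pics/'+f+'.npz'); F=240/np.tan(np.radians(c['vfov'])/2); P=c['pose']
    q=P[:3,:3].T@(np.array(p)-P[:3,3]); return c['cx']+F*q[0]/-q[2], c['cy']-F*q[1]/-q[2]
E
python3 - <<'E'
from h import *
for n in('top','scene'):
    c=snap(n,n+'1.png'); print({k:c[k] for k in c if k!='image'})
print(arm.get_obs())
E
```

```text
{'vfov': 52.58271222783765, 'cx': 319.61056163907267, 'cy': 239.03367034085022, 'pose': array([[-8.71861267e-03,  9.89569390e-01, -1.43792937e-01,
         4.95392736e+02],
       [-9.99827861e-01, -1.09820452e-02, -1.49547258e-02,
         1.75848385e+02],
       [-1.63778794e-02,  1.43637801e-01,  9.89494794e-01,
         9.48324716e+02],
       [ 0.00000000e+00,  0.00000000e+00,  0.00000000e+00,
         1.00000000e+00]])}
{'vfov': 51.49905742261527, 'cx': 321.39840724644773, 'cy': 235.94509646522604, 'pose': array([[ 8.69431567e-01,  2.20908842e-01, -4.41914057e-01,
         2.40956175e+02],
       [-4.93957246e-01,  3.71032898e-01, -7.86346506e-01,
        -5.10787190e+02],
       [-9.74624322e-03,  9.01961126e-01,  4.31707237e-01,
         4.52597511e+02],
       [ 0.00000000e+00,  0.00000000e+00,  0.00000000e+00,
         1.00000000e+00]])}
{'time_s': 0.1, 'qpos': array([ 1.21881157,  0.41185849, -0.01272471,  1.59692848,  0.00558684,
        1.13429654, -0.08219929]), 'qvel': array([ 0.00148821, -0.00250351,  0.0014328 , -0.00197234,  0.00130767,
        0.00094405, -0.00243608]), 'joint_efforts': array([ 3.73666247e-03, -5.89093959e+01,  6.44430555e-01, -2.91707611e+01,
       -5.37272554e-02,  1.45204886e-02,  8.10839788e-05]), 'tool_pos': array([ 174.84550413, -599.5832217 ,  221.8821032 ]), 'tool_rot': array([-3.14013968e+00,  8.53924522e-05,  2.83815638e-01]), 'wrist_force': array([-0.26760163,  0.63080822, -0.56148183]), 'moment': array([-0.01633886,  0.03440809, -0.00862203]), 'width': 0.9999388447848309}
```

View pics/top1.png

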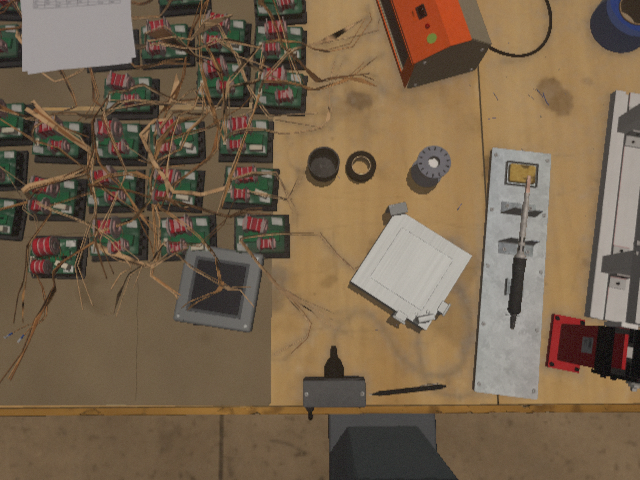

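View pics/scene1.png

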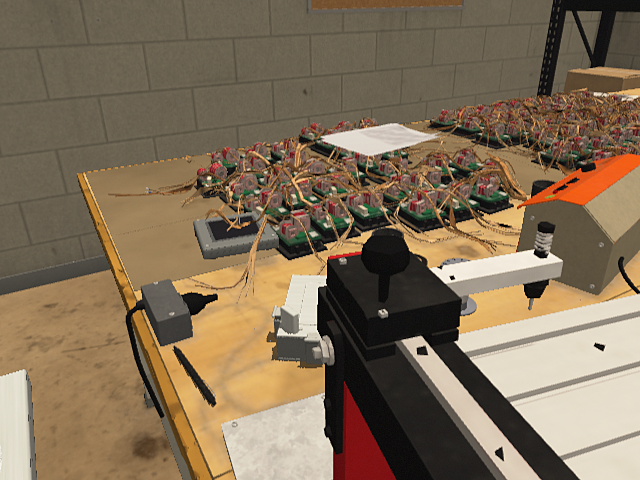

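Run:
```python
import cv2
i=cv2.imread('pics/top1.png')[195:345,335:485]
cv2.imwrite('pics/crop1.png',cv2.resize(i,(600,600),interpolation=cv2.INTER_CUBIC))
```

```text
(no output)
```

View pics/crop1.png

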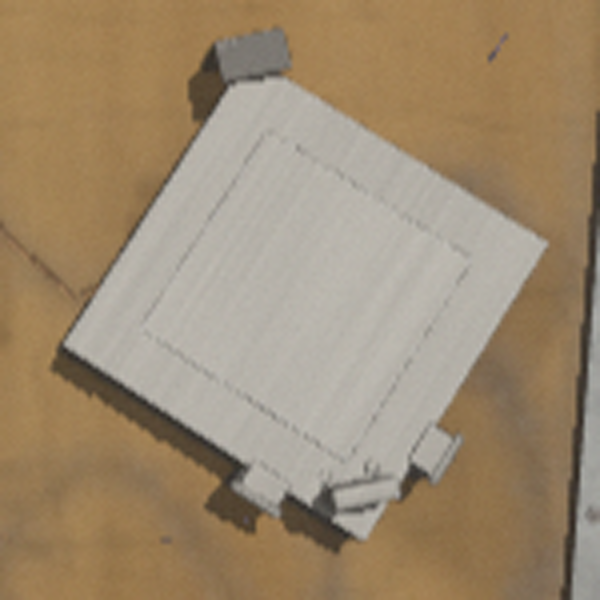

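Run:
```python
from h import *
f='top1.png'
cr=lambda u,v:(335+u/4,195+v/4)
L,R,B=[ray(f,cr(*p),43) for p in((63,347),(548,242),(363,540))]
print(L,R,B,np.linalg.norm(L-R),np.linalg.norm(L-B),np.linalg.norm(R-B))
C=(L+R)/2; x=C-B; a=np.arctan2(x[1],x[0]); b=np.arctan2(*(L-R)[[1,0]])-np.pi/2
print('C',C,'yaw',a,b)
a=(a+b)/2;X=np.array([np.cos(a),np.sin(a),0]);Y=np.array([-X[1],X[0],0])
for n,p in dict(tab=C-93*X+[0,0,31],tl=C-98*X+15*Y+[0,0,31],tr=C-98*X-15*Y+[0,0,31],tipL=C+104*X+17*Y+[0,0,8],tipR=C+104*X-17*Y+[0,0,8],f=C-87*X+45*Y+[0,0,2]).items():
    u,v=proj(f,p);print(n,p,(u-335)*4,(v-195)*4)
rd=[ray(f,p,30) for p in((186,247),(264,256),(249,331),(174,318))];print(rd,np.mean(rd,0))
w=[ray(f,p,33) for p in((196,260),(250,266),(241,318),(186,312))];print(np.mean(w,0))
for p,z in(((430,160),70),((361,165),19),((322,160),42)):print(ray(f,p,z))
```

```text
[546.12822582 132.37736737  43.        ] [592.77761488 -94.35800408  43.        ] [456.85836266  -2.95015087  43.        ] 231.48454411836278 162.11923285417507 163.79694366535227
C [569.45292035  19.00968165  43.        ] yaw 0.19261659259221223 0.2029122615559913
tab [478.26565141   0.73724384  74.        ] 366.69692195294897 493.8214965614245
tl [470.41594268  14.46247874  74.        ] 336.2742972812255 512.0728049380793
tr [476.31027746 -14.95276931  74.        ] 402.45644871305285 497.9969716344767
tipL [668.0856572  56.1120161  51.       ] 221.9485533150155 83.73434913858375
tipR [674.76590328  22.77473498  51.        ] 292.7450520060536 68.90658802804091
f [475.30719886  46.03898287  45.        ] 254.84525312866208 500.06831381498205
[array([616.27073569, 445.69344226,  30.        ]), array([597.37047384, 295.92526219,  30.        ]), array([457.11452582, 322.84589746,  30.        ]), array([482.22611881, 464.14593816,  30.        ])] [538.24546354 382.15263502  30.        ]
[535.85304634 381.38064917  33.        ]
[769.62392566 -17.98476567  70.        ]
[777.22055287 106.88754139  19.        ]
[781.25066963 183.5872621   42.        ]
```

```bash
python3 - <<'E'
from h import *
for uv in((548,330),(600,350),(636,355)):
  for z in(0,50,100,150,200,250,300):
    p=ray('top1.png',uv,z);print(uv,z,p.round(),np.round(proj('scene1.png',p)))
E
python3 - <<'E'
import cv2
i=cv2.imread('pics/top1.png')[80:410,470:640]
cv2.imwrite('pics/crop2.png',cv2.resize(i,None,fx=1.8,fy=1.8,interpolation=cv2.INTER_CUBIC))
E
```

```text
(548, 330) 0 [ 453. -244.    0.] [378. 497.]
(548, 330) 50 [ 455. -222.   50.] [369. 445.]
(548, 330) 100 [ 458. -199.  100.] [360. 392.]
(548, 330) 150 [ 460. -177.  150.] [350. 338.]
(548, 330) 200 [ 462. -155.  200.] [341. 284.]
(548, 330) 250 [ 464. -133.  250.] [331. 229.]
(548, 330) 300 [ 467. -111.  300.] [322. 173.]
(600, 350) 0 [ 415. -339.    0.] [408. 609.]
(600, 350) 50 [ 419. -311.   50.] [395. 539.]
(600, 350) 100 [ 424. -284.  100.] [382. 470.]
(600, 350) 150 [ 428. -257.  150.] [370. 402.]
(600, 350) 200 [ 432. -230.  200.] [357. 334.]
(600, 350) 250 [ 436. -203.  250.] [345. 266.]
(600, 350) 300 [ 441. -176.  300.] [333. 199.]
(636, 355) 0 [ 405. -405.    0.] [456. 707.]
(636, 355) 50 [ 410. -374.   50.] [438. 621.]
(636, 355) 100 [ 415. -344.  100.] [421. 536.]
(636, 355) 150 [ 420. -313.  150.] [404. 454.]
(636, 355) 200 [ 424. -283.  200.] [388. 374.]
(636, 355) 250 [ 429. -252.  250.] [372. 296.]
(636, 355) 300 [ 434. -221.  300.] [356. 220.]
```

View pics/crop2.png

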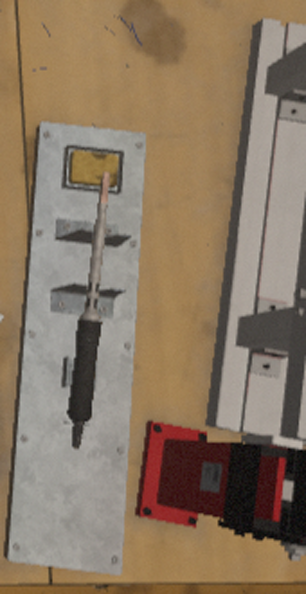

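```bash
python3 -m handwheel '[{"angular":[0,0,0],"xyz":[0,0,0.3],"jaw":60},{"angular":[0,0,0],"xyz":[0,0,0.3],"jaw":60},{"angular":[0,0,0],"xyz":[0,0,0.3],"jaw":60},{"angular":[0,0,0],"xyz":[0,0,0.3],"jaw":60},{"angular":[0,0,0],"xyz":[0,0,0.3],"jaw":60},{"angular":[0,0,0],"xyz":[0,0,0],"jaw":60}]'
```

```text
time_s: 0.7
tool_pos: [173.2, -595.0, 450.5]
tool_rot: [-3.13, 0.001, 0.284]
wrist_force: [0.5, 0.2, 0.5]
width: 0.68
```

```bash
python3 -m handwheel '[{"angular":[0,0,0.063],"xyz":[0.135,0.265,0],"jaw":60},{"angular":[0,0,0.063],"xyz":[0.135,0.265,0],"jaw":60},{"angular":[0,0,0.063],"xyz":[0.135,0.265,0],"jaw":60},{"angular":[0,0,0.063],"xyz":[0.135,0.265,0],"jaw":60},{"angular":[0,0,0.063],"xyz":[0.135,0.265,0],"jaw":60},{"angular":[0,0,0.063],"xyz":[0.135,0.265,0],"jaw":60},{"angular":[0,0,0.063],"xyz":[0.135,0.265,0],"jaw":60},{"angular":[0,0,0.063],"xyz":[0.135,0.265,0],"jaw":60},{"angular":[0,0,0.063],"xyz":[0.135,0.265,0],"jaw":60},{"angular":[0,0,0.063],"xyz":[0.135,0.265,0],"jaw":60},{"angular":[0,0,0.063],"xyz":[0.135,0.265,0],"jaw":60},{"angular":[0,0,0.063],"xyz":[0.135,0.265,0],"jaw":60},{"angular":[0,0,0.063],"xyz":[0.135,0.265,0],"jaw":60},{"angular":[0,0,0.063],"xyz":[0.135,0.265,0],"jaw":60},{"angular":[0,0,0],"xyz":[0,0,0],"jaw":60}]'
```

```text
time_s: 2.2
tool_pos: [456.5, -13.0, 436.5]
tool_rot: [-3.117, 0.002, 1.724]
wrist_force: [0.2, -0.8, -0.3]
width: 0.683
```

```bash
python3 -m handwheel '[{"angular":[0.002,-0.016,0.028],"xyz":[0.08,0.05,-0.2],"jaw":60},{"angular":[0,0,0],"xyz":[0.066,0.043,-0.28],"jaw":60},{"angular":[0,0,0],"xyz":[0,0,-0.28],"jaw":60},{"angular":[0,0,0],"xyz":[0,0,-0.28],"jaw":60},{"angular":[0,0,0],"xyz":[0,0,-0.28],"jaw":60},{"angular":[0,0,0],"xyz":[0,0,-0.28],"jaw":60},{"angular":[0,0,0],"xyz":[0,0,0],"jaw":60},{"angular":[0,0,0],"xyz":[0,0,0],"jaw":60}]'
python3 - <<'E'
from h import *
snap('wrist','w1.png'); print(arm.get_obs()['tool_pos'],arm.get_obs()['tool_rot'])
X=np.array([np.cos(.198),np.sin(.198),0]);Y=np.array([-X[1],X[0],0]);C=np.array([569.5,19,43.])
for p in(C-93*X+[0,0,31],C-98*X+15*Y+[0,0,31],C-98*X-15*Y+[0,0,31],C-88*X+15*Y+[0,0,31],C-88*X-15*Y+[0,0,31],C-116*X,C+116*Y,C-116*Y): print(np.round(proj('w1.png',p)))
E
```

```text
time_s: 3.0
tool_pos: [474.6, 0.9, 184.8]
tool_rot: [-3.139, 0.003, 1.771]
wrist_force: [0.0, 0.4, 0.6]
width: 0.68
[474.52768285   0.72162899 184.98552583] [-3.13876138  0.00324511  1.77081165]
[327. 236.]
[320. 216.]
[320. 256.]
[334. 216.]
[334. 256.]
[298. 226.]
[456.  71.]
[431. 354.]
```

View pics/w1.png

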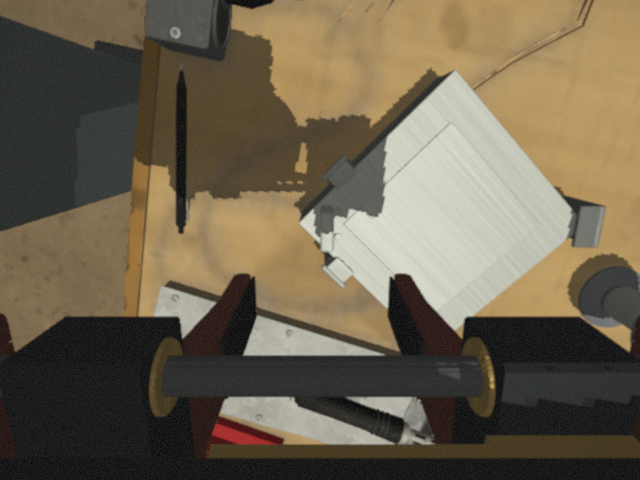

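```bash
python3 -m handwheel '[{"angular":[0,0,0],"xyz":[0.024,0.003,-0.25],"jaw":60},{"angular":[0,0,0],"xyz":[0,0,-0.25],"jaw":60},{"angular":[0,0,0],"xyz":[0,0,-0.25],"jaw":60},{"angular":[0,0,0],"xyz":[0,0,-0.06],"jaw":60},{"angular":[0,0,0],"xyz":[0,0,-0.05],"jaw":60},{"angular":[0,0,0],"xyz":[0,0,0],"jaw":60}]'
```

```text
time_s: 3.65
tool_pos: [489.3, -0.3, 65.5]
tool_rot: [3.123, 0.011, 1.765]
wrist_force: [-0.6, 0.3, 0.1]
width: 0.68
```

```bash
python3 -m handwheel '[{"angular":[0.005,0.013,0.003],"xyz":[-0.073,0.008,0],"jaw":60},{"angular":[0,0,0],"xyz":[0,0,0],"jaw":60},{"angular":[0,0,0],"xyz":[0,0,-0.04],"jaw":60},{"angular":[0,0,0],"xyz":[0,0,-0.04],"jaw":60},{"angular":[0,0,0],"xyz":[0,0,0],"jaw":60}]'
```

```text
time_s: 4.15
tool_pos: [480.9, 0.6, 57.8]
tool_rot: [3.135, 0.001, 1.769]
wrist_force: [-0.8, 0.8, -0.1]
width: 0.688
```

```bash
python3 -m handwheel '[{"angular":[0,0.004,0],"xyz":[-0.018,0.002,-0.04],"jaw":60},{"angular":[0,0,0],"xyz":[0,0,-0.025],"jaw":60},{"angular":[0,0,0],"xyz":[0,0,0],"jaw":60},{"angular":[0,0,0],"xyz":[0,0,0],"jaw":60}]'
```

```text
time_s: 4.55
tool_pos: [477.6, 1.1, 46.6]
tool_rot: [-3.14, -0.0, 1.77]
wrist_force: [-1.0, -0.0, 0.0]
width: 0.68
```

Now close.

```bash
python3 -m handwheel '[{"angular":[0,0,0],"xyz":[0,0,0],"jaw":30},{"angular":[0,0,0],"xyz":[0,0,0],"jaw":20},{"angular":[0,0,0],"xyz":[0,0,0],"jaw":15},{"angular":[0,0,0],"xyz":[0,0,0],"jaw":2},{"angular":[0,0,0],"xyz":[0,0,0],"jaw":0},{"angular":[0,0,0],"xyz":[0,0,0],"jaw":0},{"angular":[0,0,0],"xyz":[0,0,0],"jaw":0},{"angular":[0,0,0],"xyz":[0,0,0],"jaw":0},{"angular":[0,0,0],"xyz":[0,0,0],"jaw":0}]'
```

```text
time_s: 5.45
tool_pos: [478.0, 1.1, 47.0]
tool_rot: [-3.141, -0.0, 1.77]
wrist_force: [0.5, 0.7, 0.1]
width: 0.113
```

```bash
python3 -m handwheel '[{"angular":[-0.003,0.0156,0],"xyz":[0.001,0,0.035],"jaw":0},{"angular":[-0.003,0.0156,0],"xyz":[0.002,0,0.035],"jaw":0},{"angular":[-0.003,0.0156,0],"xyz":[0.003,0.001,0.035],"jaw":0},{"angular":[-0.003,0.0156,0],"xyz":[0.004,0.001,0.035],"jaw":0},{"angular":[0,0,0],"xyz":[0,0,0],"jaw":0}]'
```

```text
time_s: 5.95
tool_pos: [480.3, 1.7, 67.9]
tool_rot: [-3.04, -0.002, 1.77]
wrist_force: [0.9, 0.1, -1.0]
width: 0.113
```

```bash
python3 -m handwheel '[{"angular":[-0.003,0.0156,0],"xyz":[0.005,0.001,0.035],"jaw":0},{"angular":[-0.003,0.0156,0],"xyz":[0.006,0.001,0.034],"jaw":0},{"angular":[-0.003,0.0156,0],"xyz":[0.006,0.001,0.034],"jaw":0},{"angular":[-0.003,0.0156,0],"xyz":[0.007,0.001,0.034],"jaw":0},{"angular":[0,0,0],"xyz":[0,0,0],"jaw":0},{"angular":[0,0,0],"xyz":[0,0,0],"jaw":0}]'
python3 - <<'E'
from h import *
a=snap('top','top2.png')['image'][190:350,330:490];b=snap('scene','scene2.png')['image'][240:400,220:380]
cv2.imwrite('pics/c3.png',cv2.resize(np.hstack([a,b])[:,:,::-1],None,fx=2.5,fy=2.5,interpolation=cv2.INTER_CUBIC))
E
```

```text
time_s: 6.55
tool_pos: [483.6, 2.3, 87.6]
tool_rot: [-2.941, -0.003, 1.77]
wrist_force: [0.4, 0.3, -0.1]
width: 0.111
```

View pics/c3.png

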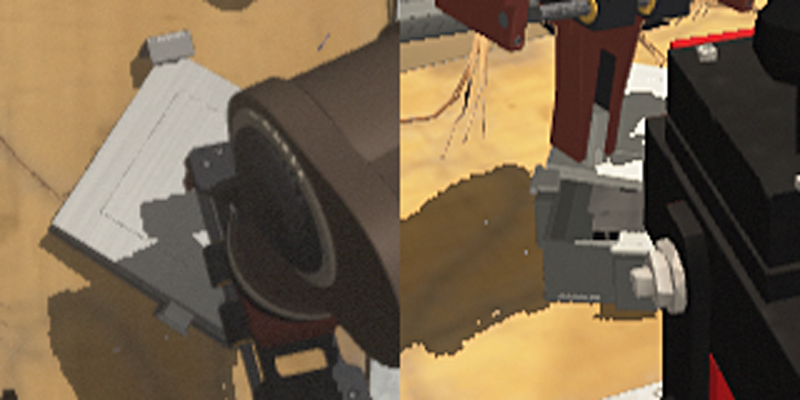

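```bash
python3 -m handwheel '[{"angular":[0,0,0],"xyz":[-0.046,-0.009,0],"jaw":0},{"angular":[0,0,0],"xyz":[-0.046,-0.009,0.002],"jaw":0},{"angular":[0,0,0],"xyz":[-0.046,-0.009,0.004],"jaw":0},{"angular":[0,0,0],"xyz":[-0.046,-0.009,0.004],"jaw":0},{"angular":[0,0,0],"xyz":[0,0,0],"jaw":0},{"angular":[0,0,0],"xyz":[0,0,0],"jaw":0}]'
```

```text
time_s: 7.25
tool_pos: [450.4, -4.7, 88.5]
tool_rot: [-2.938, -0.002, 1.77]
wrist_force: [0.9, 0.6, -1.6]
width: 0.11
```

```bash
python3 -m handwheel '[{"angular":[0,0,0],"xyz":[0,0,0.05],"jaw":0},{"angular":[0,0,0],"xyz":[0,0,0.1],"jaw":0},{"angular":[0,0,0],"xyz":[0,0,0.12],"jaw":0},{"angular":[0,0,0],"xyz":[0,0,0.12],"jaw":0},{"angular":[0,0,0],"xyz":[0,0,0.1],"jaw":0},{"angular":[0,0,0],"xyz":[0,0,0.05],"jaw":0},{"angular":[0,0,0],"xyz":[0,0,0],"jaw":0},{"angular":[0,0,0],"xyz":[0,0,0],"jaw":0}]'
python3 - <<'E'
from h import *
a=snap('top','top3.png')['image'][140:380,300:540];b=snap('scene','scene3.png')['image'][180:420,160:400]
cv2.imwrite('pics/c4.png',cv2.resize(np.hstack([a,b])[:,:,::-1],None,fx=1.66,fy=1.66,interpolation=cv2.INTER_CUBIC))
E
```

```text
time_s: 8.05
tool_pos: [451.6, -3.7, 174.9]
tool_rot: [-2.94, -0.003, 1.771]
wrist_force: [-0.7, 0.6, -1.9]
width: 0.111
```

View pics/c4.png

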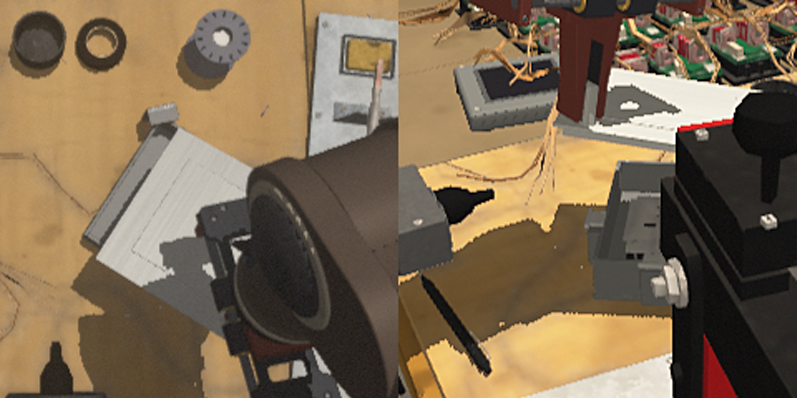

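```bash
python3 -m handwheel '[{"angular":[0.003,-0.016,0],"xyz":[0,0.05,0.03],"jaw":0},{"angular":[0.003,-0.016,0],"xyz":[0,0.1,0.03],"jaw":0},{"angular":[0.003,-0.016,0],"xyz":[0,0.15,0.03],"jaw":0},{"angular":[0.003,-0.016,0],"xyz":[0,0.2,0],"jaw":0},{"angular":[0.003,-0.016,0],"xyz":[0,0.2,0],"jaw":0},{"angular":[0.003,-0.016,0],"xyz":[0,0.2,0],"jaw":0},{"angular":[0.003,-0.016,0],"xyz":[0,0.2,0],"jaw":0},{"angular":[0.003,-0.016,0],"xyz":[0,0.2,0],"jaw":0},{"angular":[0,0,0],"xyz":[0,0.2,0],"jaw":0},{"angular":[0,0,0],"xyz":[0,0.2,0],"jaw":0},{"angular":[0,0,0],"xyz":[0,0.2,0],"jaw":0},{"angular":[0,0,0],"xyz":[0,0.2,0],"jaw":0},{"angular":[0,0,0],"xyz":[0,0.15,0],"jaw":0},{"angular":[0,0,0],"xyz":[0,0.1,0],"jaw":0},{"angular":[0,0,0],"xyz":[0,0.05,0],"jaw":0},{"angular":[0,0,0],"xyz":[0,0,0],"jaw":0},{"angular":[0,0,0],"xyz":[0,0,0],"jaw":0}]'
```

```text
time_s: 9.85
tool_pos: [434.3, 386.9, 192.1]
tool_rot: [3.118, -0.016, 1.783]
wrist_force: [-0.4, 0.2, -0.8]
width: 0.107
```

```bash
python3 -m handwheel '[{"angular":[-0.006,0.006,0],"xyz":[0.04,-0.08,-0.06],"jaw":0},{"angular":[-0.006,0.006,0],"xyz":[0.04,-0.075,-0.1],"jaw":0},{"angular":[0,0,0],"xyz":[0,0,-0.1],"jaw":0},{"angular":[0,0,0],"xyz":[0,0,-0.06],"jaw":0},{"angular":[0,0,0],"xyz":[0,0,0],"jaw":0},{"angular":[0,0,0],"xyz":[0,0,0],"jaw":0},{"angular":[0,0,0],"xyz":[0,0,0],"jaw":0}]'
python3 - <<'E'
from h import *
o=arm.get_obs();print(o['tool_pos'],o['qvel'].round(3))
snap('top','top4.png')
X=np.array([np.cos(.205),np.sin(.205),0]);Y=np.array([-X[1],X[0],0]);C=o['tool_pos']+93*X;C[2]-=4
for p in(C+116*X,C-116*X,C+116*Y,C-116*Y,C): print(p.round(),np.round(proj('top4.png',p)))
E
```

```text
time_s: 10.55
tool_pos: [448.4, 356.2, 138.2]
tool_rot: [-3.138, 0.003, 1.776]
wrist_force: [0.6, -0.8, -0.4]
width: 0.114
[448.4103318  356.19490685 138.16421561] [-0.002 -0.001 -0.003 -0.005 -0.003 -0.001  0.002]
[653. 399. 134.] [196. 218.]
[426. 352. 134.] [221. 353.]
[516. 489. 134.] [141. 299.]
[563. 262. 134.] [276. 269.]
[539. 375. 134.] [209. 284.]
```

View pics/top4.png

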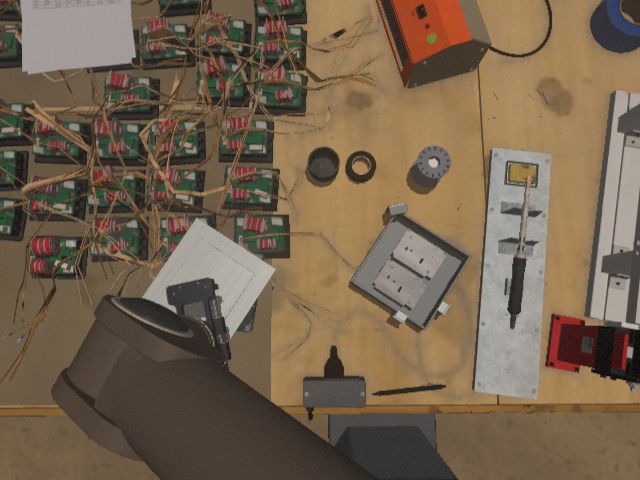

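```bash
python3 -c "
from plant import arm
o=arm.get_obs();print(o['time_s'],o['tool_pos'],o['width']);print(arm.job_done())"
```

```text
10.6 [448.45553365 356.35391529 138.37181775] 0.11102552325825807
the job is handed in; nothing more can be done
None
```

I peeled the cover off the tray and handed the job in at 10.6 s. The arm is holding the cover over the reader window; no verdict was reported.

- **Peel:** I gripped the tab across its thickness and tilted the cover 0.2 rad about the tucked corner, so both flaps let go. I then drew it about 33 mm out from under the lip, lifted it clear, levelled it and carried it over.
- **Final position:** From the arm's pose, the cover's centre is at about (539, 375) mm. The window's centre, measured in the image, is about (537, 382) mm, so they are roughly 8 mm apart. The underside is about 100 mm above the window and level within about 0.01 rad.
- **Grip:** The jaws were open 9.8 mm on the 10 mm tab, and the joints were at rest.
- **Surroundings:** In the last top picture the cover's visible corners fall within a few pixels of where I predicted. The tray, spool, tape roll and pot show no visible shift.

No check failed. One move overshot by about 23 mm in y on the way to the reader, and I corrected it before the final descent. I judged the far corner's height above the lip from the arm's motion and a picture, and did not measure it directly.

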